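# Dock the sharpening cassette on its motor base

## Task

The blue sharpening cassette lies on its side on the bench. Stand it upright on the bench and let go of it, then take it by the orange grip on its top and lower it gently onto the two pegs of the motor base, its drive disc towards the motor, until it sits fully home; leave it there released. Do not disturb the jar, the tin and the gauge.

Things in the scene. Friction and masses are not known exactly. Their poses are not given: they have to be found in the camera images.
- cassette: Loose blue plastic sharpening cassette, about 0.36 kg: box 60 (x) x 60 (y) x 84 (z) mm with an orange grip on top, 111 mm tall in all. Origin: centre of the underside; z points from the underside to the grip. The +x face carries a round black drive disc. It starts lying on its -x face: disc up, z level. Centre of mass about 50 mm above the underside.
- cassette_grip: Orange grip rib fixed on top of the cassette: 44 mm along the cassette's x, 16 mm thick along y, 26 mm tall. Origin: centre of its foot, 84 mm above the cassette's underside; axes as the cassette's.
- cassette_disc (a point): Centre of the cassette's round black drive disc, 34 mm wide, standing 4.5 mm proud of its +x face, 42 mm above the underside. Axes as the cassette's.
- cassette_socket (a point): Mouth of the wide socket in the cassette's underside, at x = +16 mm, y = 0 from its origin: round, 17 mm wide, 32 mm deep. A second round socket, 13 mm wide and as deep, lies at x = -16 mm.
- base: Motor base, fixed to the bench: black plate 20 mm thick, from x = -52 to +104 mm, y = +-48 mm. Origin at bench height, midway between its two steel pegs; z up, +x towards the motor. Seated, the cassette's origin is 20 mm above the base's origin and the axes of both agree (the pegs allow no other way round).
- base_peg (a point): Tip of the thick peg: 14 mm thick, at x = +16 mm from the base's origin. A thin peg, 10 mm, stands at x = -16 mm (both y = 0). Both stand 24 mm above the plate: straight for 14 mm, then tapering to a 6 mm wide tip.
- base_motor (a point): Centre of the top of the base's grey motor housing, 100 mm above the bench; the housing spans x = +44 to +100 mm and y = +-44 mm from the base's origin, its drive plate reaches back to x = +40 mm.
- jar: Amber glass jar, bystander, 45 mm wide, 92 mm tall, origin under its centre.
- tin: White round tin, bystander, 70 mm wide, 27 mm tall, origin under its centre.
- gauge: Dark cube-shaped angle gauge with a display, bystander, 32 x 55 x 55 mm, origin under its centre.

How it is judged:
On the way, in this order (a step that is already met when the one before it is completed fails the run):
1. the cassette stands upright on the bench, let go (angle between cassette's own z axis and vertical below 0.1 rad and height (world z) of cassette below 0.006 m and contact force between the fingers and cassette below 0.1 N and linear speed of cassette below 0.03 m/s), for 0.2 s.
2. the cassette is lifted by its orange grip (contact force between the fingers and cassette_grip above 1 N and height (world z) of cassette above 0.03 m), for 0.2 s.
At the end, for the whole second after the job is handed in: The cassette sits on both pegs, its underside on the base plate (within 3.5 mm in height, 4 mm sideways, 0.05 rad upright, 0.15 rad in yaw), drive disc towards the motor, released and at rest (horizontal distance between cassette and base below 0.004 m and z of cassette in the frame of base between 0.017 and 0.0235 m and angle between cassette's own z axis and vertical below 0.05 rad and angle between the x axis of cassette and the x axis of base, either way round below 0.15 rad and x of cassette_disc in the frame of base above 0.02 m and linear speed of cassette below 0.01 m/s and contact force between the fingers and cassette below 0.1 N); the robot touches nothing.
It fails at once if the jar, the tin or the gauge is moved by more than 25 mm or tipped (distance of any of jar, tin, gauge from where it was at the start of the episode above 0.025 m or angle between any of jar, tin, gauge's own z axis and vertical above 0.4 rad).
It fails at once if the cassette is dropped onto the base (faster than 0.4 m/s just above it) (horizontal distance between cassette and base below 0.03 m and z of cassette in the frame of base below 0.05 m and linear speed of cassette above 0.4 m/s).
It also fails if it takes over 51 s, if anything falls off the work surface, if the arm or the gripper's body presses on something with over 40 N, if the wrist force passes 120 N, or if a joint passes its speed limit or range.

## Robot

A 6-joint arm with a two-finger parallel gripper is mounted at the origin on a cart in front of the work surface, level with it; the furniture and walls round the work are solid. World frame = base frame: x ahead of the robot, y to its left, z up, the work surface at z = 0. Lengths are in m, angles in rad, forces in N, time in s.
With the tool pointing down it reaches from about 0.4 to 0.825 m from the base axis. Payload 7 kg.
Tool frame: the origin (TCP) lies at the very end of the fingers, on their centre line; the grasp point (between the pads) lies arm.hold_point_z behind it (arm.hold_point_z is the distance from the TCP to the grasp point, in m); z points along the fingers, y is the line along which they close (so a half turn about z gives the same grasp; the last joint's range is limited). The gripper opens to 88 mm and grips with 3 to 60 N. Pads are 19 mm wide; open, the fingers measure 130 mm over their backs; the gripper's body (78 mm by 193 mm) begins 47 mm behind the grasp point.
Start: joints at [1.623, 0.359, 0.012, 0, -1.224, -0.288], TCP at [0.158, 0.656, 0.227] pointing down, gripper open.
Joint ranges: [-3.07, 3.07], [-1.43, 2.12], [-1.02, 1.25], [-3.03, 1.67], [-3.05, -0], [-3.03, 3.03]. Speed limits (rad/s): [2.39, 2.39, 3.01, 3.14, 3.14, 3.14].

## Interface

Orientations are given as [roll, pitch, yaw] about the fixed x, y, z axes, in that order (R = Rz(yaw) Ry(pitch) Rx(roll)).
In Python, from station import arm gives the robot as it stands.
- The arm moves only by the tool nudge_tcp, called after "Request:" as name(argument=value, ...), one argument or row to a line, values as JSON. Schema: {"type":"object","properties":{"increments":{"type":"array","items":{"type":"object","properties":{"finger_gap":{"type":"number"},"trans":{"type":"array","items":{"type":"number"},"minItems":3,"maxItems":3},"spin":{"type":"number"}},"additionalProperties":false,"required":["finger_gap"]},"minItems":1,"maxItems":20},"clamp_n":{"type":"number"},"only":{"type":"string"},"quiet":{"type":"boolean"},"lines":{"type":"string"}},"required":["increments"],"additionalProperties":false}. increments is a list of rows, 1 to 20 of them, each an object with the fields finger_gap (the finger opening in m), trans (a list: dx, dy, dz in fractions of the full range, 1 being 0.5 m), spin (a turn about the tool's z in fractions of the full range, 1 being pi/2 rad); a field left out counts as zero (the opening has to be given); each row is the pose to reach, as a shift and turn from the pose commanded when the call began, along the tool's axes at that moment; what a row does not reach only later rows make up. A row lasts 1/12 s, in which the tool goes at most 0.0417 m and 0.125 rad, less where a joint would pass 70% of its speed; a pose out of reach is approached as far as the arm can. The fingers move at their own pace and stop on an object; clamp_n is the grip in N (left out, the last holds). Time passes only in rows, so rows that do not move let the fingers close. The tool returns the time, the measured TCP pose, the force, the opening and the grip force at its end. only (a regular expression) keeps the lines of the reply that match it, lines (a string "A,B") keeps lines A to B, and quiet returns only ok. Input that does not fit is refused with a message, and nothing moves.
- arm.get_state(): the state, without advancing time (a new reading comes with each control period).
- arm.grab_frame(name): name is "scene" or "side" or "wrist"; returns the picture (480x640x3 uint8, red, green, blue); there is no depth.
- arm.camera_params(name): a dict with "fx", "fy", "cx", "cy" (pixels), "T" (4x4, takes a point from camera to world coordinates); the wrist camera has in their place "hand_eye" (4x4, takes a point from camera to tool coordinates, whose origin is the TCP and whose axes are the flange's). Camera axes: x right, y down, z forward; pixel columns grow to the right and rows downward; lengths in m; the calibration is good to about 2 mm. A picture is of the moment at which its call begins: read the wrist's pose just before it. camera_params takes no time and is no camera call.
- arm.job_done(): hands the job in; it is judged then, once.
The state is a dict: "t": time; "q": joint angles; "qd": joint speeds; "joint_efforts": joint torques, N m; "eef_pos": TCP position; "ee_rot": TCP orientation; "force": force on the tool from outside, world axes, zero at the start; "moment": the same for the moment, N m; "width": finger opening in m; "gripper_force": force on a finger pad.
Only numpy, scipy, OpenCV 4.12 (cv2) and the standard library are available. Lean on these libraries where they do the work, as an engineer would, in place of code of your own. Each camera call takes 0.05 s, during which the arm holds its last target. There are 200 camera calls.

## Working session

There is one attempt and no reset: what is moved stays moved. The work goes in short steps, Python scripts to look and compute and a tool call to move; the robot and the scene stay as the last step left them, time stands still between calls to the robot, and variables do not carry over. Pictures are saved under pics/ and viewed, at most 10 in all, crops included, and the job is handed in when it is done.

```bash
ls; mkdir -p pics; python3 - <<'E'
from station import arm
import cv2,numpy as np
print(arm.hold_point_z, arm.get_state())
for n in("scene","side","wrist"):
    p=arm.camera_params(n); print(n,{k:np.round(v,3).tolist() for k,v in p.items()})
    cv2.imwrite(f"pics/{n}0.png",arm.grab_frame(n)[:,:,::-1])
E
```

```text
pics
station.py
0.0188 {'t': 0.0, 'q': array([ 1.62311320e+00,  3.59358403e-01,  1.10557209e-02, -3.51164061e-04,
       -1.22411160e+00, -2.88105474e-01]), 'qd': array([ 7.06832257e-04,  4.43405351e-04, -6.31304821e-04,  4.93752101e-04,
        1.40273074e-03,  7.07063799e-05]), 'joint_efforts': array([ 5.11237213e-04, -5.82718277e+01,  2.93062645e+01,  6.99768305e+00,
        7.06877807e-03, -1.49211683e-04]), 'eef_pos': array([0.15759527, 0.65583309, 0.22563957]), 'ee_rot': array([ 3.13994758e+00, -1.43250896e-04, -2.35908065e-01]), 'force': array([-0.86524043,  0.41334351,  1.14345474]), 'moment': array([-0.00448953, -0.04108782,  0.04439533]), 'gripper_force': 0.0, 'width': 0.08771640955147801}
scene {'fx': 530.472, 'fy': 530.472, 'cx': 318.382, 'cy': 238.294, 'T': [[0.452, -0.674, 0.585, -0.087], [-0.892, -0.341, 0.296, -0.192], [0.0, -0.655, -0.755, 0.918], [0.0, 0.0, 0.0, 1.0]]}
side {'fx': 522.827, 'fy': 522.827, 'cx': 316.133, 'cy': 240.573, 'T': [[-0.954, -0.148, 0.262, 0.303], [-0.301, 0.441, -0.846, 0.875], [0.009, -0.885, -0.465, 0.496], [0.0, 0.0, 0.0, 1.0]]}
wrist {'fx': 369.372, 'fy': 369.372, 'cx': 322.601, 'cy': 238.376, 'hand_eye': [[0.001, -0.958, -0.286, 0.077], [1.0, 0.001, 0.0, 0.0], [0.0, -0.286, 0.958, -0.158], [0.0, 0.0, 0.0, 1.0]]}
```

View pics/scene0.png

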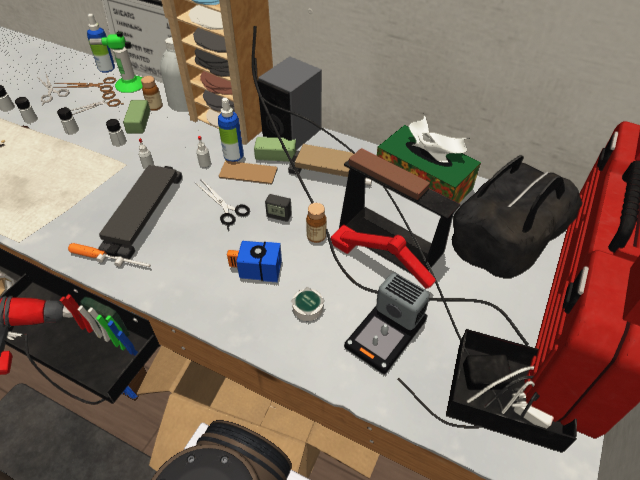

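View pics/side0.png

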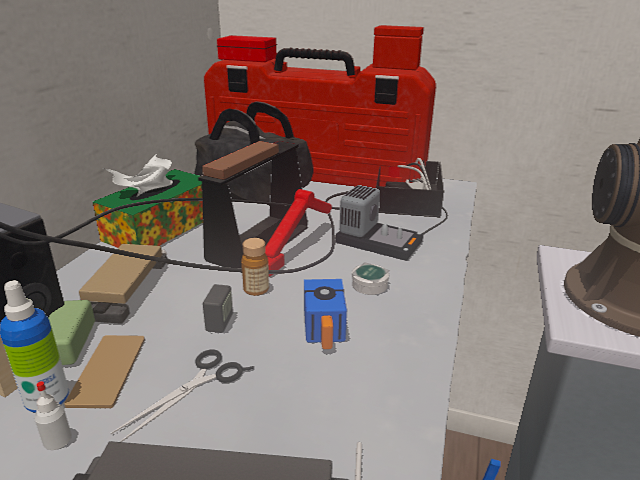

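The scene shows the cassette at about (260,258), disc up, with its grip to the left at (234,258). The base is at about (385,330), with the motor up and to the right. The tin is at (307,303), the jar at (317,222) and the gauge at (278,207). The side view shows the cassette at (325,310) and the base at (380,235).

```bash
cat > h.py <<'E'
from station import arm
import cv2,numpy as np
from scipy.spatial.transform import Rotation as Ro
def cam(n,st=None):
    p=arm.camera_params(n); K=np.array([[p['fx'],0,p['cx']],[0,p['fy'],p['cy']],[0,0,1]])
    if n!='wrist': return K,np.array(p['T'])
    st=st or arm.get_state(); M=np.eye(4); M[:3,:3]=Ro.from_euler('xyz',st['ee_rot']).as_matrix(); M[:3,3]=st['eef_pos']
    return K,M@np.array(p['hand_eye'])
def plane(c,uv,z):
    K,T=c; d=T[:3,:3]@np.linalg.solve(K,[uv[0],uv[1],1.]); return T[:3,3]+d*(z-T[2,3])/d[2]
def tri(obs):  # [(cam,uv)..] -> least-squares point, residual
    A=[];b=[]
    for (K,T),uv in obs:
        d=T[:3,:3]@np.linalg.solve(K,[uv[0],uv[1],1.]); d/=np.linalg.norm(d); P=np.eye(3)-np.outer(d,d); A.append(P); b.append(P@T[:3,3])
    A=np.vstack(A);b=np.hstack(b); x=np.linalg.lstsq(A,b,rcond=None)[0]; return x,np.abs(A@x-b).max()
def blobs(im,lo,hi,amin=20):  # rgb image, hsv range -> contours, big first
    m=cv2.inRange(cv2.cvtColor(im,cv2.COLOR_RGB2HSV),lo,hi)
    c,_=cv2.findContours(m,cv2.RETR_EXTERNAL,cv2.CHAIN_APPROX_NONE); return sorted([x for x in c if cv2.contourArea(x)>amin],key=cv2.contourArea)[::-1]
def cen(c): m=cv2.moments(c); return np.array([m['m10']/m['m00'],m['m01']/m['m00']])
E
python3 - <<'E'
from h import *
np.set_printoptions(precision=3,suppress=True)
S,D=cam('scene'),cam('side')
for n,(u,v) in dict(cas=((258,252),(325,293)),tin=((307,299),(370,272)),jartop=((317,205),(255,243)),gauge=((278,198),(214,290)),pegs=((381,334),(400,233)),motor=((404,285),(358,195))).items(): print(n,tri([(S,u),(D,v)]))
for n in('scene','side'):
    im=cv2.imread(f'pics/{n}0.png')[:,:,::-1].copy()
    for nm,lo,hi in(('blue',(105,150,60),(125,255,255)),('or',(5,180,120),(18,255,255))):
        for c in blobs(im,lo,hi)[:5]: print(n,nm,cen(c),cv2.contourArea(c))
E
```

```text
cas (array([0.485, 0.239, 0.06 ]), np.float64(0.00037353222588165647))
tin (array([0.445, 0.104, 0.028]), np.float64(0.0013745842424335297))
jartop (array([0.629, 0.176, 0.093]), np.float64(0.0038259290963799097))
gauge (array([0.647, 0.283, 0.058]), np.float64(0.000775356495558488))
pegs (array([ 0.426, -0.061,  0.033]), np.float64(0.007631054676385307))
motor (array([ 0.512, -0.069,  0.096]), np.float64(0.0032416893293280014))
scene blue [259.028 261.322] 1248.5
scene blue [230.214 125.309] 271.5
scene blue [122.42  338.278] 232.0
scene blue [95.592 33.372] 111.5
scene blue [129.669 392.308] 66.0
scene or [ 84.063 250.033] 244.0
scene or [231.42  254.981] 69.0
scene or [366.405 352.595] 42.0
side blue [ 24.674 329.673] 1228.5
side blue [324.895 303.118] 573.5
side blue [322.434 283.57 ] 290.0
side blue [491.753 469.65 ] 192.0
side or [108.908 234.016] 166.0
side or [176.274 223.611] 131.0
side or [326.387 320.99 ] 80.5
side or [193.509 212.427] 57.0
side or [128.    236.172] 31.0
```

The rows are not in the units I measure in: shifts go in shares of 0.5 m and turns go in shares of pi/2 rad. I convert before sending: 0.415 m / 0.5 = 0.83, 0.349 m / 0.5 = 0.698, 1.335 rad / 1.5708 = 0.8499.

Request:
nudge_tcp(
  increments=[
    {"finger_gap": 0.088,"trans": [0.83,0.698,0],"spin": 0.8499},
    {"finger_gap": 0.088,"trans": [0.83,0.698,0],"spin": 0.8499},
    {"finger_gap": 0.088,"trans": [0.83,0.698,0],"spin": 0.8499},
    {"finger_gap": 0.088,"trans": [0.83,0.698,0],"spin": 0.8499},
    {"finger_gap": 0.088,"trans": [0.83,0.698,0],"spin": 0.8499},
    {"finger_gap": 0.088,"trans": [0.83,0.698,0],"spin": 0.8499},
    {"finger_gap": 0.088,"trans": [0.83,0.698,0],"spin": 0.8499},
    {"finger_gap": 0.088,"trans": [0.83,0.698,0],"spin": 0.8499},
    {"finger_gap": 0.088,"trans": [0.83,0.698,0],"spin": 0.8499},
    {"finger_gap": 0.088,"trans": [0.83,0.698,0],"spin": 0.8499},
    {"finger_gap": 0.088,"trans": [0.83,0.698,0],"spin": 0.8499},
    {"finger_gap": 0.088,"trans": [0.83,0.698,0],"spin": 0.8499},
    {"finger_gap": 0.088,"trans": [0.83,0.698,0],"spin": 0.8499},
    {"finger_gap": 0.088,"trans": [0.83,0.698,0],"spin": 0.8499},
    {"finger_gap": 0.088,"trans": [0.83,0.698,0],"spin": 0.8499},
    {"finger_gap": 0.088,"trans": [0.83,0.698,0],"spin": 0.8499},
    {"finger_gap": 0.088,"trans": [0.83,0.698,0],"spin": 0.8499},
    {"finger_gap": 0.088,"trans": [0.83,0.698,0],"spin": 0.8499},
  ],
)

```text
t: 1.65
eef_pos: [0.4791, 0.2211, 0.2266]
ee_rot: [3.142, 0.0, -1.569]
force: [0.7, 0.6, -0.3]
width: 0.0878
gripper_force: 0.0
```

```bash
python3 - <<'E'
from h import *
st=arm.get_state(); im=arm.grab_frame('wrist'); np.savez('w1.npz',T=cam('wrist',st)[1],im=im)
cv2.imwrite('pics/w1.png',im[:,:,::-1]); print(st['q'],st['force'])
E
```

```text
[ 8.04223362e-01  1.15737964e-01 -3.10691274e-01 -9.66639337e-05
 -1.14428009e+00 -8.02372119e-01] [ 0.70652627  0.56040228 -0.33522127]
```

View pics/w1.png

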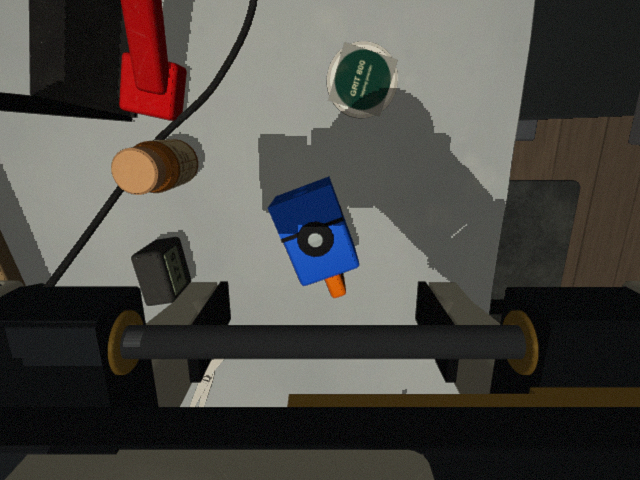

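The wrist view shows the cassette with its disc at (315,240), the bright top face roughly over (280–358, 190–285), and the orange grip at (337,286). The tin is at (362,78), the jar at (150,165) and the gauge at (160,270).

```bash
python3 - <<'E'
from h import *
np.set_printoptions(precision=4,suppress=True)
w=np.load('w1.npz'); K,_=cam('wrist'); W=(K,w['T']); im=w['im']; S,D=cam('scene'),cam('side')
hub=lambda im,c,r=7:c
disc=tri([(S,(258,252)),(D,(325,293)),(W,(315.5,240))]); print('disc',disc)
hsv=cv2.cvtColor(im,cv2.COLOR_RGB2HSV); print(hsv[270,320],hsv[195,300],hsv[286,337])
b=blobs(im,(100,150,150),(130,255,255)); 
pts=np.vstack(b[:3])[:,0,:]; P=np.array([plane(W,p,.06)[:2] for p in pts],np.float32)
r=cv2.minAreaRect(P*1000); print('top face',[cv2.contourArea(x) for x in b[:3]],r, cv2.boxPoints(r))
o=blobs(im,(5,150,80),(22,255,255)); o=[c for c in o if abs(cen(c)-[337,286]).max()<15][0]
print('orange px',cen(o),plane(W,cen(o),.03),plane(W,cen(o),.052))
Oi={n:cv2.imread(f'pics/{n}0.png')[:,:,::-1].copy() for n in('scene','side')}
print('or tri',tri([(S,(231.4,255)),(W,cen(o)),(D,(326.4,321))]))
E
```

```text
disc (array([0.4851, 0.2405, 0.0608]), np.float64(0.001199313232689042))
[110 225 178] [112 229  69] [ 13 248 209]
top face [1872.5, 23.0] ((482.2681884765625, 251.97769165039062), (57.62154769897461, 54.803314208984375), 20.72441864013672) [[445.6249 267.4109]
 [465.0184 216.1537]
 [518.9114 236.5445]
 [499.518  287.8016]]
orange px [335.6243 286.0395] [0.465  0.3012 0.03  ] [0.4659 0.2914 0.052 ]
or tri (array([0.4651, 0.2926, 0.0479]), np.float64(0.0024778891609946174))
```

Converted, 0.2066 m / 0.5 = 0.4132, 0.12 m / 0.5 = 0.24, -0.353 rad / 1.5708 = -0.2247.

Request:
nudge_tcp(
  increments=[
    {"finger_gap": 0.06,"trans": [-0.1494,0.0292,0],"spin": -0.2247},
    {"finger_gap": 0.06,"trans": [-0.1494,0.0292,0.06],"spin": -0.2247},
    {"finger_gap": 0.06,"trans": [-0.1494,0.0292,0.12],"spin": -0.2247},
    {"finger_gap": 0.06,"trans": [-0.1494,0.0292,0.18],"spin": -0.2247},
    {"finger_gap": 0.06,"trans": [-0.1494,0.0292,0.24],"spin": -0.2247},
    {"finger_gap": 0.06,"trans": [-0.1494,0.0292,0.3],"spin": -0.2247},
    {"finger_gap": 0.06,"trans": [-0.1494,0.0292,0.34],"spin": -0.2247},
    {"finger_gap": 0.06,"trans": [-0.1494,0.0292,0.38],"spin": -0.2247},
    {"finger_gap": 0.06,"trans": [-0.1494,0.0292,0.4132],"spin": -0.2247},
    {"finger_gap": 0.06,"trans": [-0.1494,0.0292,0.4132],"spin": -0.2247},
    {"finger_gap": 0.06,"trans": [-0.1494,0.0292,0.4132],"spin": -0.2247},
  ],
  clamp_n=8,
)

```text
t: 2.62
eef_pos: [0.4643, 0.295, 0.0195]
ee_rot: [3.14, -0.001, -1.216]
force: [0.2, 0.8, -0.4]
width: 0.0598
gripper_force: 0.0
```

```bash
python3 - <<'E'
from h import *
st=arm.get_state();im=arm.grab_frame('side'); cv2.imwrite('pics/s1.png',cv2.resize(im[200:400,200:460],None,fx=3,fy=3)[:,:,::-1])
E
```

```text
(no output)
```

View pics/s1.png

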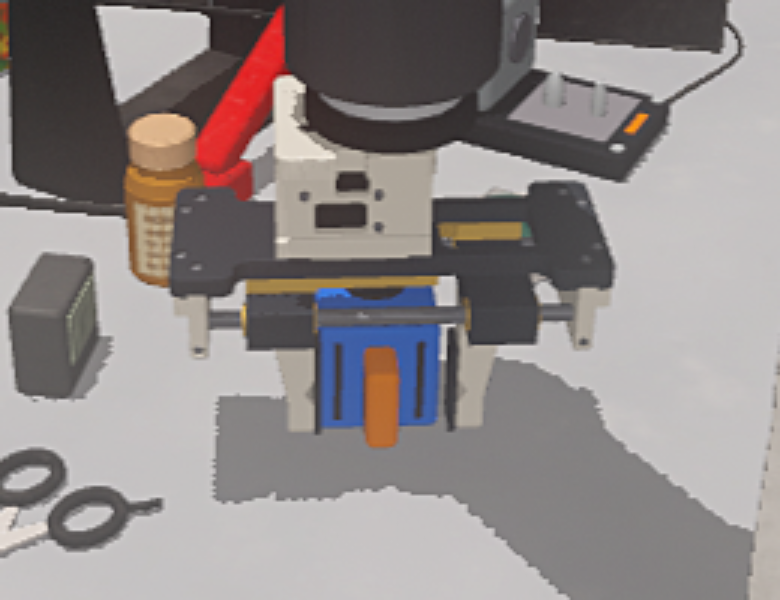

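The fingers straddle the orange rib, which is at crop (382,395) with the fingers at about (310,390) and (465,390). The alignment looks good, so I'm closing.

Request:
nudge_tcp(
  increments=[
    {"finger_gap": 0.0},
    {"finger_gap": 0.0},
    {"finger_gap": 0.0},
    {"finger_gap": 0.0},
    {"finger_gap": 0.0},
    {"finger_gap": 0.0},
    {"finger_gap": 0.0},
    {"finger_gap": 0.0},
  ],
  clamp_n=8,
)

```text
t: 3.33
eef_pos: [0.4653, 0.2948, 0.0201]
ee_rot: [-3.141, 0.0, -1.218]
force: [0.5, -0.2, 0.2]
width: 0.0154
gripper_force: 8.0
```

Converted, 0.104 m / 0.5 = 0.208, -0.078 m / 0.5 = -0.156.

Request:
nudge_tcp(
  increments=[
    {"finger_gap": 0.0,"trans": [0.01,0,-0.026]},
    {"finger_gap": 0.0,"trans": [0.022,0,-0.05]},
    {"finger_gap": 0.0,"trans": [0.038,0,-0.072]},
    {"finger_gap": 0.0,"trans": [0.057,0,-0.094]},
    {"finger_gap": 0.0,"trans": [0.078,0,-0.112]},
    {"finger_gap": 0.0,"trans": [0.102,0,-0.128]},
    {"finger_gap": 0.0,"trans": [0.126,0,-0.14]},
    {"finger_gap": 0.0,"trans": [0.153,0,-0.148]},
    {"finger_gap": 0.0,"trans": [0.18,0,-0.154]},
    {"finger_gap": 0.0,"trans": [0.208,0,-0.156]},
    {"finger_gap": 0.0,"trans": [0.208,0,-0.156]},
  ],
  clamp_n=8,
)

```text
t: 4.25
eef_pos: [0.5014, 0.1943, 0.0979]
ee_rot: [3.141, -0.0, -1.22]
force: [0.6, -0.1, -5.6]
width: 0.016
gripper_force: 8.0
```

```bash
python3 - <<'E'
from h import *
im=arm.grab_frame('side'); cv2.imwrite('pics/s2.png',cv2.resize(im[160:360,200:460],None,fx=3,fy=3)[:,:,::-1])
E
```

```text
(no output)
```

View pics/s2.png

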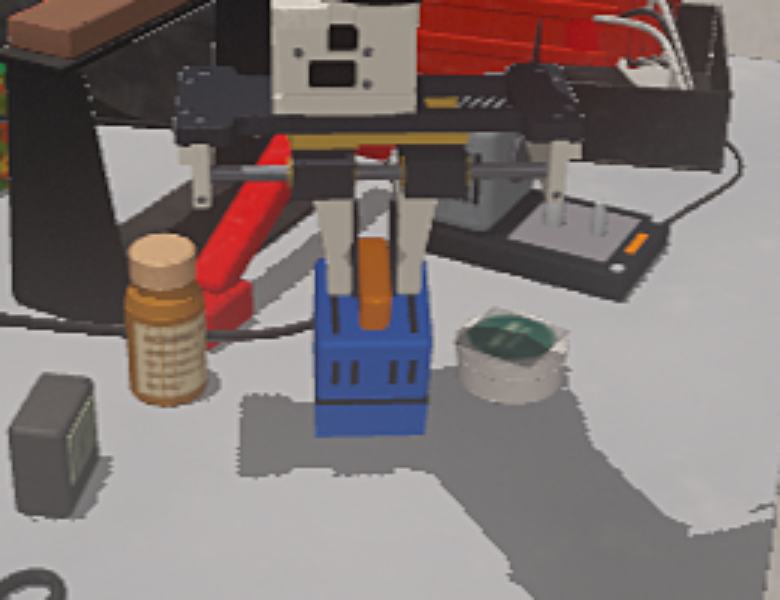

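The cassette is now nearly upright, about 75–80°, in the grip at crop (375,350). The jar, tin and gauge are clear. I'm finishing the arc.

Converted, 0.03 m / 0.5 = 0.06, 0.027 m / 0.5 = 0.054.

Request:
nudge_tcp(
  increments=[
    {"finger_gap": 0.0,"trans": [0.018,0,0.002]},
    {"finger_gap": 0.0,"trans": [0.036,0,0.006]},
    {"finger_gap": 0.0,"trans": [0.054,0,0.012]},
    {"finger_gap": 0.0,"trans": [0.06,0,0.016]},
    {"finger_gap": 0.0,"trans": [0.06,0,0.02]},
    {"finger_gap": 0.0,"trans": [0.06,0,0.02]},
  ],
  clamp_n=8,
)

```text
t: 4.8
eef_pos: [0.5126, 0.1675, 0.0895]
ee_rot: [-3.141, -0.002, -1.217]
force: [-0.8, -6.0, 11.4]
width: 0.0158
gripper_force: 13.2
```

```bash
python3 - <<'E'
from h import *
im=arm.grab_frame('side'); a=cv2.resize(im[180:340,280:390],None,fx=3.5,fy=3.5)
im=arm.grab_frame('scene'); b=cv2.resize(im[160:320,220:330],None,fx=3.5,fy=3.5)
cv2.imwrite('pics/s3.png',np.hstack([a,b])[:,:,::-1])
E
```

```text
(no output)
```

View pics/s3.png

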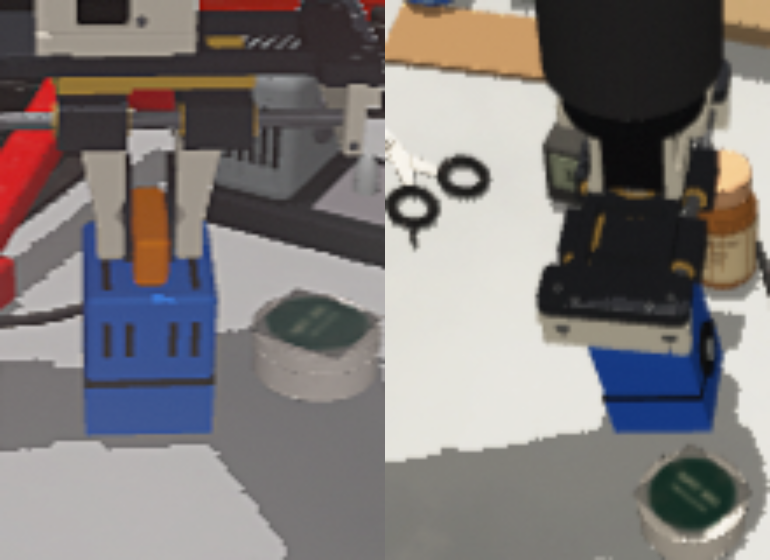

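Both views show the cassette standing nearly upright, with the disc facing right in the scene view. I'm easing the push off and releasing.

Converted, -0.002 m / 0.5 = -0.004, -0.001 m / 0.5 = -0.002.

Request:
nudge_tcp(
  increments=[
    {"finger_gap": 0.0,"trans": [-0.004,0,-0.002]},
    {"finger_gap": 0.04,"trans": [-0.004,0,-0.002]},
    {"finger_gap": 0.04,"trans": [-0.004,0,-0.002]},
    {"finger_gap": 0.04,"trans": [-0.004,0,-0.002]},
    {"finger_gap": 0.04,"trans": [-0.004,0,-0.002]},
  ],
  clamp_n=3,
)

```text
t: 5.32
eef_pos: [0.5108, 0.1707, 0.0888]
ee_rot: [3.142, 0.0, -1.218]
force: [-0.4, 0.1, 0.9]
width: 0.0365
gripper_force: 0.0
```

Request:
nudge_tcp(
  increments=[
    {"finger_gap": 0.04},
    {"finger_gap": 0.04,"trans": [0,0,-0.06]},
    {"finger_gap": 0.05,"trans": [0,0,-0.14]},
    {"finger_gap": 0.05,"trans": [0,0,-0.2]},
    {"finger_gap": 0.05,"trans": [0,0,-0.26]},
    {"finger_gap": 0.05,"trans": [0,0,-0.26]},
  ],
  clamp_n=3,
)

```text
t: 5.82
eef_pos: [0.5136, 0.1722, 0.2254]
ee_rot: [-3.132, 0.001, -1.217]
force: [0.6, 0.6, 0.7]
width: 0.0498
gripper_force: 0.0
```

```bash
python3 - <<'E'
from h import *
im=arm.grab_frame('side'); a=cv2.resize(im[180:340,280:390],None,fx=3.5,fy=3.5)
st=arm.get_state(); im=arm.grab_frame('wrist'); np.savez('w2.npz',T=cam('wrist',st)[1],im=im); b=cv2.resize(im,None,fx=.62,fy=.62)
b=cv2.copyMakeBorder(b,0,560-b.shape[0],0,0,cv2.BORDER_CONSTANT)
cv2.imwrite('pics/s4.png',np.hstack([a,b])[:,:,::-1])
E
```

```text
(no output)
```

View pics/s4.png

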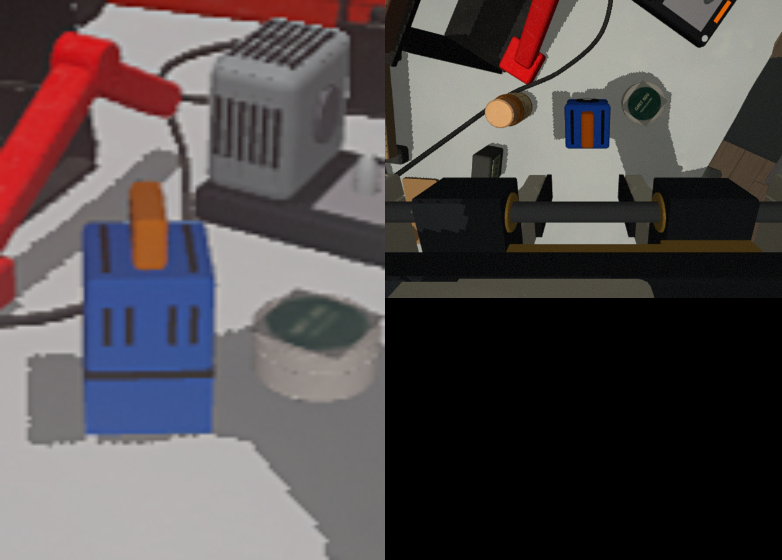

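The cassette stands upright and free. In the wrist inset its grip is at about (587,130). Next I'm looking at the base from above.

Converted, 0.154 m / 0.5 = 0.308, 0.148 m / 0.5 = 0.296.

Request:
nudge_tcp(
  increments=[
    {"finger_gap": 0.05,"trans": [0.296,0.308,0]},
    {"finger_gap": 0.05,"trans": [0.296,0.308,0]},
    {"finger_gap": 0.05,"trans": [0.296,0.308,0]},
    {"finger_gap": 0.05,"trans": [0.296,0.308,0]},
    {"finger_gap": 0.05,"trans": [0.296,0.308,0]},
    {"finger_gap": 0.05,"trans": [0.296,0.308,0]},
    {"finger_gap": 0.05,"trans": [0.296,0.308,0]},
    {"finger_gap": 0.05,"trans": [0.296,0.308,0]},
  ],
)

```text
t: 6.58
eef_pos: [0.4171, -0.0216, 0.2184]
ee_rot: [3.141, 0.0, -1.219]
force: [0.1, -0.2, 0.4]
width: 0.0501
gripper_force: 0.0
```

```bash
python3 - <<'E'
from h import *
np.set_printoptions(precision=4,suppress=True)
st=arm.get_state(); im=arm.grab_frame('wrist'); np.savez('w3.npz',T=cam('wrist',st)[1],im=im)
a=im[:330]; im=cv2.imread('pics/scene0.png')[:,:,::-1]; b=cv2.resize(im[275:375,340:440],(260,260),interpolation=2)
im=cv2.imread('pics/side0.png')[:,:,::-1]; c=cv2.resize(im[180:260,330:430],(325,260),interpolation=2)
o=np.zeros((594,640,3),np.uint8); o[:330]=a; o[332:592,:260]=b; o[332:592,270:595]=c; cv2.imwrite('pics/b1.png',o[:,:,::-1])
# standing cassette
w=np.load('w2.npz'); K,_=cam('wrist'); W=(K,w['T'])
for c in blobs(w['im'],(5,150,80),(22,255,255)):
    if abs(cen(c)-[325,210]).max()<40: 
        P=np.array([plane(W,p[0],.11)[:2] for p in c],np.float32)*1000; print('rib',cen(c),cv2.minAreaRect(P),cv2.boxPoints(cv2.minAreaRect(P)))
for c in blobs(w['im'],(100,120,40),(130,255,255))[:1]:
    P=np.array([plane(W,p[0],.084)[:2] for p in c],np.float32)*1000; print('blue',cv2.minAreaRect(P))
E
```

```text
rib [326.1757 208.9733] ((516.955078125, 153.44882202148438), (15.116421699523926, 44.12586212158203), 20.425739288330078) [[502.1723 171.4868]
 [517.5719 130.1353]
 [531.7379 135.4108]
 [516.3383 176.7623]]
blue ((517.6063232421875, 151.3765106201172), (58.7327995300293, 64.09087371826172), 20.345230102539062)
```

View pics/b1.png

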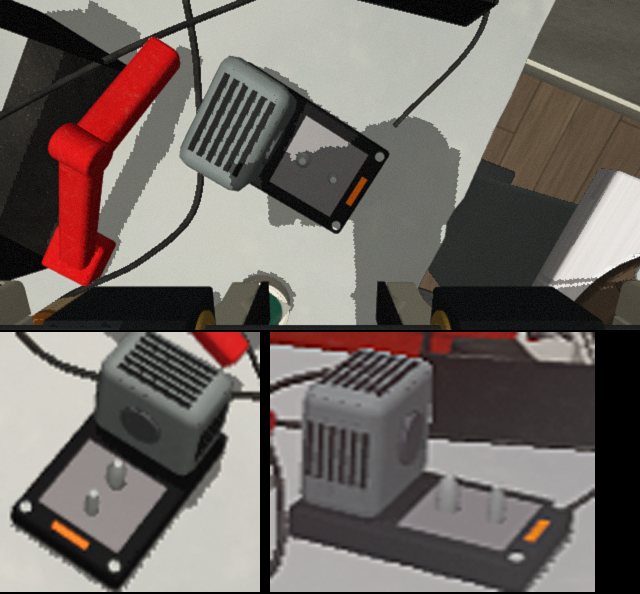

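The pegs are visible in the wrist view at (303,160) for the thick one and (333,180) for the thin one. The base-plate screws are at (380,156) and (336,226). Next I'm refining the pegs, and checking the cassette from the fixed cameras.

```bash
python3 - <<'E'
from h import *
np.set_printoptions(precision=4,suppress=True)
w=np.load('w3.npz'); K,_=cam('wrist'); W=(K,w['T']); S,D=cam('scene'),cam('side')
g=cv2.cvtColor(w['im'],cv2.COLOR_RGB2GRAY)
print(g[152:170,294:312]); print(g[174:188,326:342])
for n,s,d,u in(('thick',(385,324.2),(385.7,224.9),(303,160)),('thin',(375.4,336.5),(399.8,228),(333,180))):
    print(n,tri([(S,s),(D,d),(W,u)]),tri([(S,s),(D,d)]),plane(W,u,.044),plane(S,s,.044),plane(D,d,.044))
a,b=plane(W,(380,156),.02),plane(W,(336,226),.02); print('screws',a,b,plane(S,(349.6,342.3),.02),plane(S,(383.8,365),.02),np.linalg.norm(a-b))
for n,C,near in(('scene',S,(285,260)),('side',D,(322,250))):
    im=arm.grab_frame(n); cv2.imwrite(f'pics/{n}2.png',im[:,:,::-1])
    for c in blobs(im,(3,150,80),(22,255,255)):
        if abs(cen(c)-near).max()<45:
            x,y,ww,h=cv2.boundingRect(c); print(n,'or',cen(c),(x,y,ww,h),'ctr@.10',plane(C,cen(c),.098))
    for c in blobs(im,(105,120,40),(130,255,255)):
        if abs(cen(c)-near).max()<60: print(n,'blue',cen(c),cv2.boundingRect(c),cv2.convexHull(cv2.approxPolyDP(c,2,True))[:,0].tolist())
E
```

```text
[[167 163 164 159 101  86 128 116 102  87  82  71  67  69  71  80  82  89]
 [165 155 156 151  87  74  88  91  90  88  85  84  76  71  75  72  69  73]
 [161 114  78  81  83  85  80  83  93  90  90  89  88  76  74  73  76  77]
 [167 162  96  75  77  79  81  79  84  85  89  91  85  77  69  69  70  76]
 [166 166 119  79  78  82  83  84  85  83  85  81  78  82  74  67  67  66]
 [169 157  95  75  74  78  84  87  91  91  85  82  77  77  74  73  67  77]
 [166 143  83  71  80  82  89  99 112 100  91  79  77  76  73  66  65  71]
 [153 136  81  75  75  90 107 109 112 113 105  89  79  77  73  73  64  70]
 [ 81  72  67  72  76  99 109 108 110 112 109  96  76  71  69  68  67  69]
 [ 70  66  61  65  77 100 110 106 110 113 110 104  78  70  67  65  66  72]
 [ 70  76  65  64  72  94 108 110 109 101 111  93  72  66  66  62  70  72]
 [ 77  72  58  64  63  76  97 105 102 105 101  78  62  61  58  61  69  71]
 [ 68  72  68  60  60  65  69  91  95  96  74  62  62  63  58  66  69  78]
 [ 73  75  77  63  60  61  61  68  59  61  61  65  64  61  63  72  74  75]
 [ 75  73  74  72  68  65  57  54  55  57  60  51 
[... 1629 characters left out ...]
.0502  0.044 ]
screws [ 0.3839 -0.0893  0.02  ] [ 0.3986 -0.0112  0.02  ] [ 0.3996 -0.0129  0.02  ] [ 0.3849 -0.0895  0.02  ] 0.07951046786874615
scene or [300.148  244.3817] (290, 238, 22, 14) ctr@.10 [0.5163 0.1547 0.098 ]
scene or [315.9542 221.6458] (307, 215, 19, 13) ctr@.10 [0.5867 0.1546 0.098 ]
scene blue [300.2163 266.2514] (285, 238, 32, 48) [[315, 240], [313, 285], [286, 282], [285, 254], [289, 238]]
side or [321.8397 243.8338] (317, 232, 11, 25) ctr@.10 [0.5151 0.1585 0.098 ]
side blue [322.0544 266.5358] (304, 243, 37, 43) [[340, 256], [339, 284], [305, 285], [304, 244], [337, 243]]
side blue [322.0908 295.6474] (304, 288, 37, 16) [[340, 288], [339, 302], [305, 303], [304, 289]]
```

Converted, -0.154 m / 0.5 = -0.308, -0.1316 m / 0.5 = -0.2632.

Request:
nudge_tcp(
  increments=[
    {"finger_gap": 0.05,"trans": [-0.2632,-0.308,0]},
    {"finger_gap": 0.05,"trans": [-0.2632,-0.308,0]},
    {"finger_gap": 0.05,"trans": [-0.2632,-0.308,0]},
    {"finger_gap": 0.05,"trans": [-0.2632,-0.308,0]},
    {"finger_gap": 0.05,"trans": [-0.2632,-0.308,0]},
    {"finger_gap": 0.05,"trans": [-0.2632,-0.308,0]},
    {"finger_gap": 0.05,"trans": [-0.2632,-0.308,0.06]},
    {"finger_gap": 0.05,"trans": [-0.2632,-0.308,0.12]},
    {"finger_gap": 0.05,"trans": [-0.2632,-0.308,0.18]},
    {"finger_gap": 0.05,"trans": [-0.2632,-0.308,0.22]},
    {"finger_gap": 0.05,"trans": [-0.2632,-0.308,0.24]},
    {"finger_gap": 0.05,"trans": [-0.2632,-0.308,0.258]},
    {"finger_gap": 0.05,"trans": [-0.2632,-0.308,0.258]},
    {"finger_gap": 0.05,"trans": [-0.2632,-0.308,0.258]},
  ],
)

```text
t: 7.9
eef_pos: [0.5169, 0.156, 0.0904]
ee_rot: [-3.141, -0.0, -1.217]
force: [0.4, -0.4, 0.4]
width: 0.0497
gripper_force: 0.0
```

Converted, -0.1 m / 0.5 = -0.2, -0.09 m / 0.5 = -0.18.

Request:
nudge_tcp(
  increments=[
    {"finger_gap": 0.0,"trans": [0,0,0.002]},
    {"finger_gap": 0.0,"trans": [0,0,0.002]},
    {"finger_gap": 0.0,"trans": [0,0,0.002]},
    {"finger_gap": 0.0,"trans": [0,0,0.002]},
    {"finger_gap": 0.0,"trans": [0,0,0.002]},
    {"finger_gap": 0.0,"trans": [0,0,0.002]},
    {"finger_gap": 0.0,"trans": [0,0,-0.02]},
    {"finger_gap": 0.0,"trans": [0,0,-0.06]},
    {"finger_gap": 0.0,"trans": [0,0,-0.12]},
    {"finger_gap": 0.0,"trans": [0,0,-0.18]},
    {"finger_gap": 0.0,"trans": [0,0,-0.2]},
    {"finger_gap": 0.0,"trans": [0,0,-0.2]},
    {"finger_gap": 0.0,"trans": [0,0,-0.2]},
  ],
  clamp_n=30,
)

```text
t: 8.98
eef_pos: [0.5157, 0.1553, 0.189]
ee_rot: [3.141, 0.001, -1.218]
force: [-0.4, 0.4, -5.7]
width: 0.0155
gripper_force: 30.0
```

```bash
python3 - <<'E'
from h import *
for n in('scene','side'): 
    im=arm.grab_frame(n); cv2.imwrite(f'pics/{n}3.png',im[:,:,::-1])
    near=(300,225) if n=='scene' else (322,200)
    for c in blobs(im,(105,120,40),(130,255,255)):
        if abs(cen(c)-near).max()<60: print(n,'blue',cen(c),cv2.boundingRect(c),cv2.convexHull(cv2.approxPolyDP(c,1.5,True))[:,0].tolist())
print(arm.get_state()['eef_pos'],arm.get_state()['moment'])
E
```

```text
scene blue [298.46828909 239.12905605] (282, 207, 34, 50) [[315, 223], [312, 256], [284, 253], [283, 244], [282, 224], [314, 207]]
side blue [323.89969372 213.69423175] (304, 189, 41, 43) [[340, 191], [344, 204], [342, 231], [305, 231], [306, 189]]
side blue [324.12180533 242.69385536] (305, 234, 39, 18) [[342, 250], [306, 251], [305, 235], [343, 234]]
[0.51506337 0.15486882 0.18774474] [ 0.09283743 -0.05349823 -0.05766864]
```

Converted, 0.1732 m / 0.5 = 0.3464, 0.155 m / 0.5 = 0.31, -1.033 rad / 1.5708 = -0.6576.

Request:
nudge_tcp(
  increments=[
    {"finger_gap": 0.0,"trans": [0,0,-0.03],"spin": -0.0637},
    {"finger_gap": 0.0,"trans": [0.04,0.034,-0.06],"spin": -0.1273},
    {"finger_gap": 0.0,"trans": [0.09,0.078,-0.06],"spin": -0.191},
    {"finger_gap": 0.0,"trans": [0.14,0.12,-0.06],"spin": -0.2546},
    {"finger_gap": 0.0,"trans": [0.19,0.164,-0.06],"spin": -0.3183},
    {"finger_gap": 0.0,"trans": [0.24,0.206,-0.06],"spin": -0.382},
    {"finger_gap": 0.0,"trans": [0.28,0.24,-0.06],"spin": -0.4456},
    {"finger_gap": 0.0,"trans": [0.31,0.266,-0.06],"spin": -0.5093},
    {"finger_gap": 0.0,"trans": [0.33,0.284,-0.06],"spin": -0.573},
    {"finger_gap": 0.0,"trans": [0.3464,0.2978,-0.06],"spin": -0.6239},
    {"finger_gap": 0.0,"trans": [0.3464,0.2978,-0.06],"spin": -0.6576},
    {"finger_gap": 0.0,"trans": [0.3464,0.2978,-0.06],"spin": -0.6576},
    {"finger_gap": 0.0,"trans": [0.3464,0.2978,-0.06],"spin": -0.6576},
    {"finger_gap": 0.0,"trans": [0.3464,0.2978,-0.06],"spin": -0.6576},
  ],
  clamp_n=30,
)

```text
t: 10.25
eef_pos: [0.4362, -0.0584, 0.2191]
ee_rot: [3.141, 0.002, -0.187]
force: [-0.2, 0.2, -4.3]
width: 0.0155
gripper_force: 30.0
```

```bash
python3 - <<'E'
from h import *
im=arm.grab_frame('scene'); cv2.imwrite('pics/sc4.png',im[:,:,::-1]);a=cv2.resize(im[230:380,330:450],None,fx=3.2,fy=3.2)
im=arm.grab_frame('side'); cv2.imwrite('pics/sd4.png',im[:,:,::-1]);b=cv2.resize(im[110:260,310:430],None,fx=3.2,fy=3.2)
cv2.imwrite('pics/p1.png',np.hstack([a,b])[:,:,::-1])
E
```

```text
(no output)
```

View pics/p1.png

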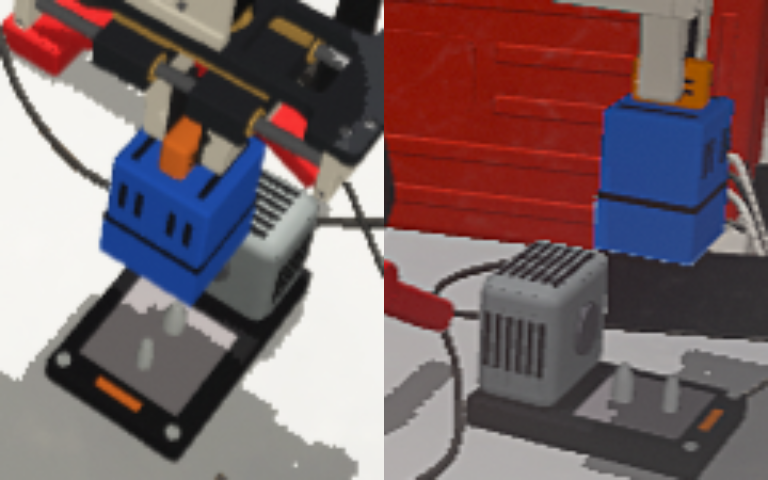

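The cassette hangs over the base, disc towards the motor and upright to the eye. The pegs show at crop (175,318) and (145,352) in the left view. I'm checking its bottom corners numerically.

```bash
python3 - <<'E'
from h import *
np.set_printoptions(precision=4,suppress=True)
S,D=cam('scene'),cam('side')
for n,near in(('sc4',(385,295)),('sd4',(397,165))):
    im=cv2.imread(f'pics/{n}.png')[:,:,::-1].copy()
    m=cv2.inRange(cv2.cvtColor(im,cv2.COLOR_RGB2HSV),(105,120,30),(130,255,255)); m=cv2.morphologyEx(m,cv2.MORPH_CLOSE,np.ones((5,5)))
    for c in cv2.findContours(m,0,2)[0]:
        if cv2.contourArea(c)>300 and abs(cen(c)-near).max()<45: print(n,cv2.approxPolyDP(cv2.convexHull(c),1.2,True)[:,0].tolist())
yaw=-.186; R=np.array([[np.cos(yaw),-np.sin(yaw)],[np.sin(yaw),np.cos(yaw)]])
for cx,cy in((-30,30),(-30,-30),(30,30)):
    p=np.array([.4362,-.0584])+R@[cx/1000,cy/1000]
    for z in(.13,.214):
        X=np.r_[p,z,1]
        print(cx,cy,z,*[np.round((lambda q:q[:2]/q[2])(K@(np.linalg.inv(T)@X)[:3]),1) for K,T in(S,D)])
E
```

```text
sc4 [[412, 275], [408, 300], [391, 324], [389, 325], [372, 315], [361, 306], [365, 281], [374, 270], [410, 273]]
sd4 [[418, 141], [415, 182], [405, 192], [376, 187], [379, 144], [386, 139]]
-30 30 0.13 [360.7 307.4] [404.6 192.6]
-30 30 0.214 [363.8 279.1] [408.8 148.3]
-30 -30 0.13 [389.5 325.3] [415.2 182.2]
-30 -30 0.214 [394.8 297.4] [419.6 139.6]
30 30 0.13 [379.4 285.5] [374.3 186.6]
30 30 0.214 [383.7 256.6] [377.1 143.2]
```

The rows are not in the units I measure in: shifts go in shares of 0.5 m and turns go in shares of pi/2 rad. I convert before sending: 0.092 m / 0.5 = 0.184, 0.085 m / 0.5 = 0.17.

Request:
nudge_tcp(
  increments=[
    {"finger_gap": 0.0,"trans": [-0.0012,0.001,0.03]},
    {"finger_gap": 0.0,"trans": [-0.0012,0.001,0.06]},
    {"finger_gap": 0.0,"trans": [-0.0012,0.001,0.09]},
    {"finger_gap": 0.0,"trans": [-0.0012,0.001,0.12]},
    {"finger_gap": 0.0,"trans": [-0.0012,0.001,0.14]},
    {"finger_gap": 0.0,"trans": [-0.0012,0.001,0.154]},
    {"finger_gap": 0.0,"trans": [-0.0012,0.001,0.164]},
    {"finger_gap": 0.0,"trans": [-0.0012,0.001,0.17]},
    {"finger_gap": 0.0,"trans": [-0.0012,0.001,0.176]},
    {"finger_gap": 0.0,"trans": [-0.0012,0.001,0.18]},
    {"finger_gap": 0.0,"trans": [-0.0012,0.001,0.184]},
    {"finger_gap": 0.0,"trans": [-0.0012,0.001,0.184]},
    {"finger_gap": 0.0,"trans": [-0.0012,0.001,0.184]},
  ],
  clamp_n=30,
)

```text
t: 11.43
eef_pos: [0.436, -0.0589, 0.1282]
ee_rot: [-3.141, -0.0, -0.185]
force: [-1.1, 1.1, -4.3]
width: 0.0159
gripper_force: 30.0
```

Converted, 0.008 m / 0.5 = 0.016, 0.006 m / 0.5 = 0.012.

Request:
nudge_tcp(
  increments=[
    {"finger_gap": 0.0,"trans": [0,0,0.004]},
    {"finger_gap": 0.0,"trans": [0,0,0.008]},
    {"finger_gap": 0.0,"trans": [0,0,0.012]},
    {"finger_gap": 0.0,"trans": [0,0,0.016]},
    {"finger_gap": 0.0,"trans": [0,0,0.016]},
  ],
  clamp_n=30,
)

```text
t: 11.85
eef_pos: [0.4355, -0.059, 0.1195]
ee_rot: [3.141, 0.001, -0.185]
force: [0.3, 0.4, -3.8]
width: 0.0155
gripper_force: 30.0
```

Past the tapers with no contact force. Continuing down.

Converted, 0.01 m / 0.5 = 0.02, 0.009 m / 0.5 = 0.018.

Request:
nudge_tcp(
  increments=[
    {"finger_gap": 0.0,"trans": [0,0,0.004]},
    {"finger_gap": 0.0,"trans": [0,0,0.008]},
    {"finger_gap": 0.0,"trans": [0,0,0.012]},
    {"finger_gap": 0.0,"trans": [0,0,0.016]},
    {"finger_gap": 0.0,"trans": [0,0,0.018]},
    {"finger_gap": 0.0,"trans": [0,0,0.02]},
    {"finger_gap": 0.0,"trans": [0,0,0.02]},
  ],
  clamp_n=30,
)

```text
t: 12.43
eef_pos: [0.4359, -0.0589, 0.1098]
ee_rot: [3.141, 0.0, -0.185]
force: [-0.4, -0.3, -3.3]
width: 0.0159
gripper_force: 30.0
```

Converted, 0.003 m / 0.5 = 0.006, 0.002 m / 0.5 = 0.004.

Request:
nudge_tcp(
  increments=[
    {"finger_gap": 0.0,"trans": [0,0,0.002]},
    {"finger_gap": 0.0,"trans": [0,0,0.004]},
    {"finger_gap": 0.0,"trans": [0,0,0.006]},
    {"finger_gap": 0.0,"trans": [0,0,0.006]},
  ],
  clamp_n=30,
)

```text
t: 12.77
eef_pos: [0.4371, -0.0588, 0.1095]
ee_rot: [-3.141, -0.003, -0.183]
force: [-9.3, 2.7, 24.5]
width: 0.0158
gripper_force: 30.0
```

Contact comes at TCP z = 0.1095, where the seat was expected (0.109). I'm easing off, releasing, retreating upward and checking.

Converted, -0.002 m / 0.5 = -0.004.

Request:
nudge_tcp(
  increments=[
    {"finger_gap": 0.0,"trans": [0,0,-0.004]},
    {"finger_gap": 0.04,"trans": [0,0,-0.004]},
    {"finger_gap": 0.04,"trans": [0,0,-0.004]},
    {"finger_gap": 0.04,"trans": [0,0,-0.004]},
    {"finger_gap": 0.04,"trans": [0,0,-0.004]},
    {"finger_gap": 0.045,"trans": [0,0,-0.004]},
  ],
  clamp_n=3,
)

```text
t: 13.27
eef_pos: [0.4359, -0.059, 0.1088]
ee_rot: [3.141, 0.0, -0.185]
force: [0.4, 0.4, 0.7]
width: 0.0412
gripper_force: 0.0
```

Request:
nudge_tcp(
  increments=[
    {"finger_gap": 0.045,"trans": [0,0,-0.04]},
    {"finger_gap": 0.045,"trans": [0,0,-0.1]},
    {"finger_gap": 0.045,"trans": [0,0,-0.16]},
    {"finger_gap": 0.045,"trans": [0,0,-0.22]},
    {"finger_gap": 0.045,"trans": [-0.08,0,-0.26]},
    {"finger_gap": 0.045,"trans": [-0.12,-0.08,-0.3]},
    {"finger_gap": 0.045,"trans": [-0.12,-0.16,-0.3]},
    {"finger_gap": 0.045,"trans": [-0.12,-0.24,-0.3]},
    {"finger_gap": 0.045,"trans": [-0.12,-0.32,-0.3]},
    {"finger_gap": 0.045,"trans": [-0.12,-0.32,-0.3]},
    {"finger_gap": 0.045,"trans": [-0.12,-0.32,-0.3]},
    {"finger_gap": 0.045,"trans": [-0.12,-0.32,-0.3]},
  ],
)

```text
t: 14.27
eef_pos: [0.406, 0.1094, 0.2585]
ee_rot: [3.141, 0.001, -0.184]
force: [-0.4, 0.3, -0.3]
width: 0.0448
gripper_force: 0.0
```

```bash
python3 - <<'E'
from h import *
np.set_printoptions(precision=4,suppress=True)
C={'scene':cam('scene'),'side':cam('side')}; out=[]
yaw=-.185; R=np.array([[np.cos(yaw),-np.sin(yaw)],[np.sin(yaw),np.cos(yaw)]])
for n,near in(('scene',(385,310)),('side',(397,210))):
    im=arm.grab_frame(n); out.append(cv2.resize(im[240:380,330:450] if n=='scene' else im[130:270,310:430],None,fx=3.3,fy=3.3))
    m=cv2.inRange(cv2.cvtColor(im,cv2.COLOR_RGB2HSV),(105,120,30),(130,255,255)); m=cv2.morphologyEx(m,cv2.MORPH_CLOSE,np.ones((5,5)))
    for c in cv2.findContours(m,0,2)[0]:
        if cv2.contourArea(c)>300 and abs(cen(c)-near).max()<45: print(n,cv2.approxPolyDP(cv2.convexHull(c),1.2,True)[:,0].tolist())
    for cx,cy in((-30,30),(-30,-30),(30,30)):
        p=np.array([.4355,-.0589])+R@[cx/1000,cy/1000]
        for z in(.02,.104): q=C[n][0]@(np.linalg.inv(C[n][1])@np.r_[p,z,1])[:3]; print(n,cx,cy,z,np.round(q[:2]/q[2],1))
cv2.imwrite('pics/f.png',np.hstack(out)[:,:,::-1])
E
```

```text
scene [[378, 296], [404, 311], [401, 332], [384, 356], [358, 340], [361, 317]]
scene -30 30 0.02 [357.4 339.7]
scene -30 30 0.104 [360.  315.9]
scene -30 -30 0.02 [383.7 356.8]
scene -30 -30 0.104 [388.1 333.6]
scene 30 30 0.02 [374.6 318.5]
scene 30 30 0.104 [378.2 294.1]
side [[382, 194], [413, 196], [410, 233], [400, 245], [372, 238], [375, 201]]
side -30 30 0.02 [400.  245.4]
side -30 30 0.104 [403.8 205.5]
side -30 -30 0.02 [410.3 233.1]
side -30 -30 0.104 [414.3 194.6]
side 30 30 0.02 [371.3 238.4]
side 30 30 0.104 [373.9 199.3]
```

View pics/f.png

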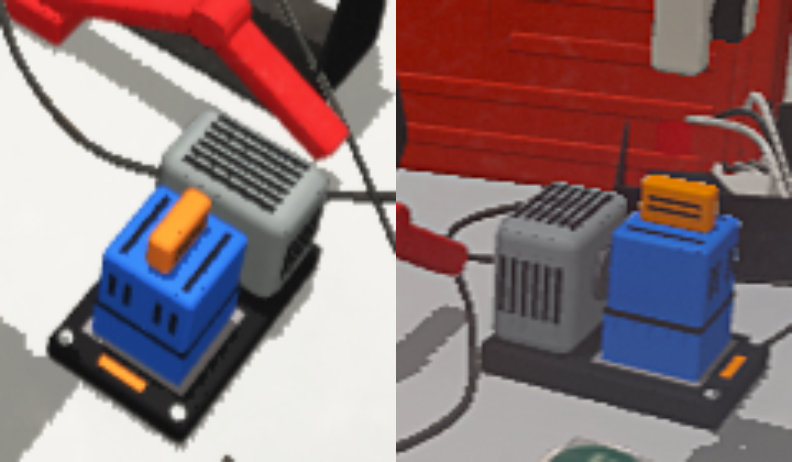

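The cassette sits flat on the plate with its disc towards the motor. All bottom corners match the seated prediction within 1 px.

```bash
python3 -c "
from station import arm
print(arm.job_done())"
```

```text
the job is handed in; nothing more can be done
None
```

I stood the cassette upright and released it, then lifted it by the grip onto both pegs. It sits home with its disc towards the motor, the bystanders weren't touched, and the job was handed in at about 14 s; no verdict was shown.

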